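Clip the lid down on a glaze tub

TASK

Put the lid on the glaze tub so that it sits level and fully home on the rim, then fold the three steel clips inward and down until each lies flat over the lid's edge. Work gently: the clips are stiff and the tub stands on soft foam, so lean on the tub, its lid and clips with no more than about 20 N. Leave the other things on the table where they are.

Things in the scene. Friction and masses are not known exactly. Their poses are not given: they have to be found in the camera images.
- tub: Round white open glaze tub, 95 high, rim 150 outside diameter, mouth 140, standing on a 15 thick grey foam pad fixed to the table. It cannot slide or tilt, but the foam gives: pressed down, the tub sinks several mm (roughly 3 N per mm) and rises again. Origin: centre of its underside; z up; rim at z = 95.
- lid: Loose white round lid, about 0.25 kg, lying knob up on the table. From below: tapered plug (122 to 135 diameter, 8 high) that enters the tub mouth, flange 148 diameter, 6 thick, that rests on the tub rim, central round knob 30 diameter, 30 high. Origin: centre of the plug's underside; z up. Seated, the origin is on the tub axis, 87 above the tub's origin.
- lid_knob (a point): On the lid's axis, 37 above its underside (23 above the flange's top): where to hold the knob.
- clip_a (a joint): Hinge angle of the clip on the side that tub -x points to (the robot's side, within about 30 degrees). 0: clip straight up; negative: leaning outward from the tub (start: -0.65 to -0.2); 1.571: folded in and down flat over the lid, its end stop. Stiff friction hinge, stays where left, no snap; pushing near the free end takes 7 to 11 N, nearer the hinge more.
- clip_a_hinge (a point): Middle of that clip's horizontal hinge pin, fixed on the tub: 83 from the tub axis, 105 above the tub's underside. The clip is a flat steel plate 40 wide (along the pin), 5 thick, its free end 44 from the pin. It swings in the upright plane through the tub axis; closed, its underside is 1.5 above the flange of a seated lid.
- clip_a_end (a point): Middle of that clip's free end, 44 from the hinge pin.
- clip_b (a joint): Hinge angle of the clip 60 degrees counter-clockwise (seen from above) from tub +x. 0: clip straight up; negative: leaning outward from the tub (start: -0.65 to -0.2); 1.571: folded in and down flat over the lid, its end stop. Stiff friction hinge, stays where left, no snap; pushing near the free end takes 7 to 11 N, nearer the hinge more.
- clip_b_hinge (a point): Middle of that clip's horizontal hinge pin, fixed on the tub: 83 from the tub axis, 105 above the tub's underside. The clip is a flat steel plate 40 wide (along the pin), 5 thick, its free end 44 from the pin. It swings in the upright plane through the tub axis; closed, its underside is 1.5 above the flange of a seated lid.
- clip_b_end (a point): Middle of that clip's free end, 44 from the hinge pin.
- clip_c (a joint): Hinge angle of the clip 60 degrees clockwise from tub +x. 0: clip straight up; negative: leaning outward from the tub (start: -0.65 to -0.2); 1.571: folded in and down flat over the lid, its end stop. Stiff friction hinge, stays where left, no snap; pushing near the free end takes 7 to 11 N, nearer the hinge more.
- clip_c_hinge (a point): Middle of that clip's horizontal hinge pin, fixed on the tub: 83 from the tub axis, 105 above the tub's underside. The clip is a flat steel plate 40 wide (along the pin), 5 thick, its free end 44 from the pin. It swings in the upright plane through the tub axis; closed, its underside is 1.5 above the flange of a seated lid.
- clip_c_end (a point): Middle of that clip's free end, 44 from the hinge pin.
- clay_cup: Bystander, leave alone: small raw clay bowl, 52 across, 35 high. Origin: centre of its underside.
- jar_mid: Bystander, leave alone: white jar with yellow cap, 42 across, 70 high. Origin: centre of its underside.
- jar_far1: Bystander, leave alone: white jar with yellow cap, 42 across, 70 high. Origin: centre of its underside.
- jar_far2: Bystander, leave alone: white jar with yellow cap, 42 across, 70 high. Origin: centre of its underside.
- teapot: Bystander, leave alone: raw clay teapot on a plywood board, 92 high. Origin: centre of its underside.
- clay_ring: Bystander, leave alone: raw clay ring on the board, 64 across, 30 high. Origin: centre of its underside.
- brush: Bystander, leave alone: brush lying on the table. Origin: about its middle.
- spat: Bystander, leave alone: wooden spatula lying on the table. Origin: about its middle.
Things that resemble listed ones, but are neither listed nor needed, are in the scene too. Leave any purple or red look-alike of the lid alone.

How it is judged:
On the way, in this order (a step that is already met when the one before it is completed fails the run):
1. the lid sits fully home on the tub while all three clips are still open (z of lid in the frame of tub between 0.083 and 0.0895 m and horizontal distance between lid and tub below 0.006 m and angle between the z axis of lid and the z axis of tub, either way round below 0.04 rad and angle between lid's own z axis and vertical below 0.5 rad and value of joint each of clip_a, clip_b, clip_c below 1 rad), for 0.2 s.
2. all three clips are folded flat over the seated lid (z of lid in the frame of tub between 0.083 and 0.0895 m and horizontal distance between lid and tub below 0.006 m and angle between the z axis of lid and the z axis of tub, either way round below 0.04 rad and angle between lid's own z axis and vertical below 0.5 rad and value of joint each of clip_a, clip_b, clip_c above 1.51 rad), for 0.2 s.
At the end, for the whole second after the job is handed in: The lid rests level on the tub rim (its origin 83 to 89.5 mm above the tub's underside, within 6 mm of the tub axis, within 0.04 rad of level), every clip is folded to more than 1.51 rad (flat is 1.571), and the lid is at rest (all of step 2 and linear speed of lid below 0.02 m/s); the robot touches nothing.
It fails at once if the robot pushes on the tub or its clips with more than 35 N (contact force between any of the fingers, the arm and tub above 35 N).
It fails at once if the lid and the tub are pressed together with more than 35 N (contact force between lid and tub above 35 N).
It fails at once if a bystander is moved (more than 30 mm, brush and spatula 40 mm) or tipped (distance of any of clay_cup, jar_mid, jar_far1, jar_far2, teapot, clay_ring from where it was at the start of the episode above 0.03 m or distance of any of brush, spat from where it was at the start of the episode above 0.04 m or angle between any of clay_cup, jar_mid, jar_far1, jar_far2, teapot, clay_ring's own z axis and vertical above 0.4 rad).
It also fails if it takes over 72 s, if anything falls off the work surface, if the arm or the gripper's body presses on something with over 40 N, if the wrist force passes 120 N, or if a joint passes its speed limit or range.

ROBOT

A 6-joint arm with a two-finger parallel gripper is mounted at the origin on the work surface. World frame = base frame: x ahead of the robot, y to its left, z up, the work surface at z = 0. Lengths are in m, angles in rad, forces in N, time in s.
With the tool pointing down it reaches from about 0.3 to 0.775 m from the base axis. Payload 14.6 kg.
Tool frame: the origin (TCP) lies on the centre line of the jaws, within the pads' length; the fingertips stand 14 mm ahead of it and the grasp point (between the pads) lies 5 mm behind it; z points along the fingers, y is the line along which they close (so a half turn about z gives the same grasp; the last joint's range is limited). The gripper opens to 85 mm and grips with 20 to 120 N. Pads are 22 mm wide; open, the fingers measure 114 mm over their backs; the gripper's body (76 mm by 85 mm) begins 54 mm behind the grasp point. The pads swing forward as they close: fully open they stand 13 mm farther back than shut.
Start: joints at [1.052, 0.3, 1.521, -0, 1.321, -0.067], TCP at [0.24, 0.495, 0.245] pointing down, gripper open.
Joint ranges: [-3.03, 3.03], [-0.79, 2.21], [0.23, 2.52], [-1.04, 4.18], [0, 3.07], [-2.55, 2.55]. Speed limits (rad/s): [2.22, 2.22, 2.57, 3.14, 3.14, 3.14].

INTERFACE

Orientations are given as a unit quaternion [w, x, y, z].
In Python, from station import ctrl, optics gives the robot as it stands.
- The arm moves only by the shell command python3 -m jog 'ROWS' [OPENING] [FORCE]. ROWS is JSON, a list of rows, each an object of numbers: "tx", "ty", "tz": the shift along the tool's x, y, z in m; "turn": the turn about the tool's z in rad. In form: [{"tx": .., "ty": .., "tz": .., "turn": ..}, ...]. A call has 1 to 8 rows; each row is the pose to reach, as a shift and turn from the pose commanded when the call began, along the tool's axes at that moment; what a row does not reach only later rows make up. A row lasts 1/8 s, in which the tool goes at most 62.5 mm and 10.7 degrees, less where a joint would pass 70% of its speed; a pose out of reach is approached as far as the arm can. A call with a gripper value outside its range is refused whole. OPENING is the finger opening in m, from 0 to 0.0854, set as the call begins (- or left out, the last holds). The fingers move at their own pace and stop on an object; FORCE is the grip in N (left out, the last holds). Time passes only in rows, so rows that repeat a pose let the fingers close. It gives the time, the measured TCP pose, the force, the opening and the grip force at its end, in the units of the state.
- ctrl.state(): the state, without advancing time (a new reading comes with each control period).
- optics.capture(name): name is "scene" or "top" or "wrist"; returns (picture, depth): 420x560x3 uint8, red, green, blue; 420x560 float32, m along the optical axis (not along the pixel's ray), 0 where there is no reading.
- optics.camera_info(name): a dict with "mtx" (3x3 intrinsics, pixels), "k1" (the pictures are not rectified: a ray, as slopes to the right and down, at radius r is drawn at 1 + k1 r^2 times it, then the intrinsics apply), "rvec" (rotation vector, rad) and "tvec" (3), from world to camera coordinates, as OpenCV has them; the wrist camera has in their place "tool_from_camera" (4x4, takes a point from camera to tool coordinates, whose origin is the TCP and whose axes are the flange's). Camera axes: x right, y down, z forward; pixel columns grow to the right and rows downward; lengths in m; the calibration is good to about 2 mm. A picture is of the moment at which its call begins: read the wrist's pose just before it. camera_info takes no time and is no camera call.
- ctrl.sign_off(): hands the job in; it is judged then, once.
The state is a dict: "time": time; "qpos": joint angles; "dq": joint speeds; "joint_efforts": joint torques, N m; "ee_pos": TCP position; "eef_rot": TCP orientation; "force": force on the tool from outside, world axes, zero at the start; "ft_torque": the same for the moment, N m; "finger_gap": finger opening in m; "grip_force": force on a finger pad.
Only numpy, scipy, OpenCV 4.12 (cv2) and the standard library are available. Lean on these libraries where they do the work, as an engineer would, in place of code of your own. Each camera call takes 0.05 s, during which the arm holds its last target. There are 200 camera calls.

## Working session

There is one attempt and no reset: what is moved stays moved. The work goes in short steps, Python scripts to look and compute and a shell command to move; the robot and the scene stay as the last step left them, time stands still between calls to the robot, and variables do not carry over. Pictures are saved under pics/ and viewed, at most 10 in all, crops included, and the job is handed in when it is done.

```bash
ls; mkdir -p pics; python3 - <<'E'
from station import ctrl, optics
import cv2,numpy as np
s=ctrl.state();print(s)
for n in ("scene","top"):
    im,d=optics.capture(n);np.savez(f"pics/{n}0.npz",im=im,d=d);cv2.imwrite(f"pics/{n}0.png",im[:,:,::-1]);print(n,optics.camera_info(n))
print(optics.camera_info("wrist"))
E
```

```text
pics
{'time': 0.0, 'qpos': array([ 1.05243892e+00,  3.00451717e-01,  1.52160207e+00, -2.28684496e-05,
        1.32073081e+00, -6.66199807e-02]), 'dq': array([ 0.00040269, -0.00067917,  0.00117056,  0.00072297, -0.00122766,
       -0.00035651]), 'joint_efforts': array([-7.90869876e-05, -5.43502808e+01, -3.61787045e+01, -7.24226788e-05,
        4.06600098e-03,  4.83238443e-05]), 'ee_pos': array([0.23999259, 0.49461838, 0.24472307]), 'eef_rot': array([-1.61233893e-04,  2.23950292e-01,  9.74600385e-01, -5.73854786e-04]), 'force': array([-0.11910881, -0.26287963, -0.18537964]), 'ft_torque': array([-0.01550044,  0.03960319,  0.00762628]), 'grip_force': 0.0, 'finger_gap': 0.08551689628926396}
scene {'mtx': array([[527.3508504 ,   0.        , 275.62912664],
       [  0.        , 527.3508504 , 208.49157932],
       [  0.        ,   0.        ,   1.        ]]), 'k1': -0.1859209154414759, 'rvec': array([ 2.12994847,  0.6213036 , -0.33510262]), 'tvec': array([-0.41735855, -0.0948148 ,  1.82814357])}
top {'mtx': array([[469.42735411,   0.        , 283.52759934],
       [  0.        , 469.42735411, 217.26194011],
       [  0.        ,   0.        ,   1.        ]]), 'k1': -0.0013350254742375636, 'rvec': array([ 2.19747567, -2.01701078,  0.19744195]), 'tvec': array([-0.11634373,  0.55088715,  1.17428644])}
{'mtx': array([[299.27769369,   0.        , 282.54003558],
       [  0.        , 299.27769369, 211.60799308],
       [  0.        ,   0.        ,   1.        ]]), 'k1': -0.032093849267605105, 'tool_from_camera': array([[-1.54493437e-03, -9.59380135e-01, -2.82112336e-01,
         7.16806857e-02],
       [ 9.99998347e-01, -1.75265710e-03,  4.83965294e-04,
        -6.70864278e-04],
       [-9.58752876e-04, -2.82111122e-01,  9.59381257e-01,
        -1.28742300e-01],
       [ 0.00000000e+00,  0.00000000e+00,  0.00000000e+00,
         1.00000000e+00]])}
```

View pics/top0.png

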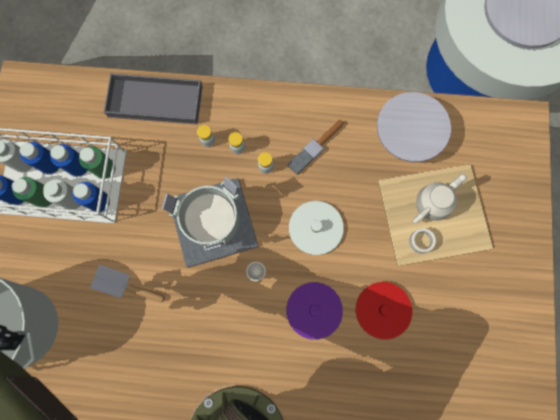

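View pics/scene0.png

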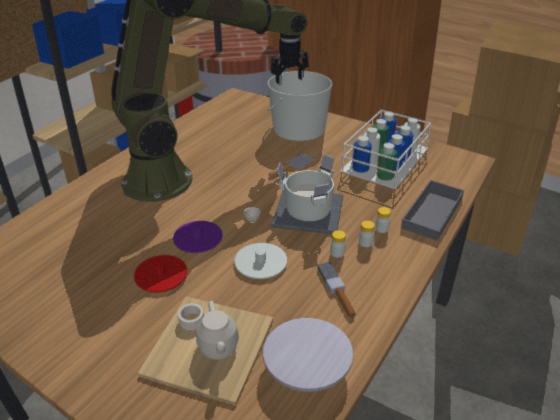

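Top view: the tub is at (207,215) with clips near (230,186), (171,205) and (213,245). The lid candidates are the white knobbed disc at (316,228), the purple one at (314,310), the red one at (384,310) and the lavender plate at (414,127). The white knobbed one fits the description. I'll measure it and confirm with a crop.

```bash
cat > h.py <<'E'
import numpy as np, cv2
from station import ctrl, optics
from scipy.spatial.transform import Rotation as R
def cam(n,s=None):
    c=optics.camera_info(n)
    if n=="wrist":
        w,x,y,z=s["eef_rot"];T=np.eye(4);T[:3,:3]=R.from_quat([x,y,z,w]).as_matrix();T[:3,3]=s["ee_pos"]
        T=T@c["tool_from_camera"]
    else:
        T=np.eye(4);T[:3,:3]=cv2.Rodrigues(c["rvec"])[0];T[:3,3]=c["tvec"];T=np.linalg.inv(T)
    return c["mtx"],np.array([c["k1"],0,0,0,0.]),T
def rays(C,uv):
    K,k,T=C
    r=cv2.undistortPoints(np.float64(uv).reshape(-1,1,2),K,k)[:,0]
    return np.c_[r,np.ones(len(r))]@T[:3,:3].T, T[:3,3]   # scaled so z_cam=1
def onplane(C,uv,z):
    d,o=rays(C,uv); return o+d*((z-o[2])/d[:,2])[:,None]
def cloud(C,d):
    v,u=np.mgrid[:420,:560]; r,o=rays(C,np.c_[u.ravel(),v.ravel()])
    P=(o+r*d.reshape(-1,1)); P[d.ravel()==0]=np.nan
    return P.reshape(420,560,3)
def proj(C,P):
    K,k,T=C;W=np.linalg.inv(T)
    return cv2.projectPoints(np.float64(P).reshape(-1,1,3),cv2.Rodrigues(W[:3,:3])[0],W[:3,3],K,k)[0][:,0]
def circ(xy):  # robust-ish algebraic circle
    m=np.ones(len(xy),bool)
    for _ in range(5):
        A=np.c_[2*xy[m],np.ones(m.sum())];p=np.linalg.lstsq(A,(xy[m]**2).sum(1),rcond=None)[0]
        c=p[:2];r=np.sqrt(p[2]+c@c);e=abs(np.hypot(*(xy-c).T)-r);m=e<max(.003,2*np.median(e))
    return c,r,m.sum()
E
python3 - <<'E'
from h import *
z=np.load("pics/top0.npz");im,d=z["im"],z["d"]
C=cam("top");P=cloud(C,d)
print("table z",np.nanmedian(P[300:330,180:240,2]))
# lid: white mask + contour, on plane z=.014
hsv=cv2.cvtColor(im,cv2.COLOR_RGB2HSV)
sub=np.zeros((420,560),np.uint8);sub[190:265,280:352]=1
m=((hsv[...,1]<60)&(hsv[...,2]>110)&(sub>0)).astype(np.uint8)
c=max(cv2.findContours(m,0,1)[0],key=cv2.contourArea);h=cv2.convexHull(c)[:,0]
q=onplane(C,h,.014);print("lid img",circ(q[:,:2]))
L=P[190:265,280:352].reshape(-1,3)
for a,b in((.008,.02),(.035,.06)):
    k=(L[:,2]>a)&(L[:,2]<b);print(a,k.sum(),np.nanmedian(L[k],0))
T=P[150:275,150:270].reshape(-1,3)
k=(T[:,2]>.100)&(T[:,2]<.116);print("tub rim pts",k.sum(),np.median(T[k,2]),circ(T[k,:2]))
# rim by image
k=(T[:,2]>.118);Q=T[k];
import collections
cc=circ(T[(T[:,2]>.100)&(T[:,2]<.116),:2])[0]
an=np.degrees(np.arctan2(Q[:,1]-cc[1],Q[:,0]-cc[0]))
lab=np.zeros(len(Q),int)
hist=np.histogram(an,bins=36,range=(-180,180));print(hist[0])
cr=np.hstack([cv2.resize(im[185:270,275:357],None,fx=4.8,fy=4.8,interpolation=2)[:400],cv2.resize(im[170:270,155:255],(400,400),interpolation=2)])
cv2.imwrite("pics/crop1.png",cr[:,:,::-1]);print(cr.shape)
E
```

```text
table z 0.0005339700908316702
lid img (array([ 0.54783089, -0.15707939]), np.float64(0.07453797816405358), np.int64(31))
0.008 2152 [ 0.54494467 -0.15667749  0.01481697]
0.035 105 [ 0.54591728 -0.1562355   0.04373125]
tub rim pts 609 0.10948892500609997 (array([0.53809964, 0.12231653]), np.float64(0.07201695824419886), np.int64(471))
[10 26 28 25  0  0  0  0  0  0  0  0 18 61 55 37  0  0  0  0  0  0  0  0
 23 79 81 46  0  0  0  0  0  0  0  0]
(400, 794, 3)
```

View pics/crop1.png

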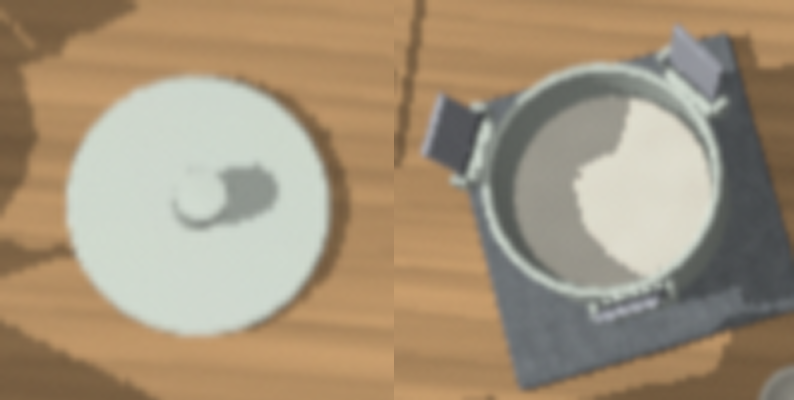

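The crop confirms it: the white disc with a round knob is the lid, at about (0.547,-0.157). The tub is at (0.538,0.122), with three outward-leaning clips at about -162°, -43° and 77°. I'll look at the tub from the wrist first.

```bash
python3 -m jog '[{"tx":-0.054,"ty":-0.026},{"tx":-0.108,"ty":-0.052},{"tx":-0.161,"ty":-0.077},{"tx":-0.215,"ty":-0.102},{"tx":-0.269,"ty":-0.128},{"tx":-0.323,"ty":-0.154},{"tx":-0.377,"ty":-0.179},{"tx":-0.431,"ty":-0.205}]'
python3 -m jog '[{"tx":0},{"tx":0}]'
cat > tubw.py <<'E'
from h import *
import sys
s=ctrl.state();im,d=optics.capture("wrist");np.savez(f"pics/{sys.argv[1]}.npz",im=im,d=d)
print("tcp",s["ee_pos"],s["eef_rot"],s["time"])
C=cam("wrist",s);P=cloud(C,d);cv2.imwrite(f"pics/{sys.argv[1]}.png",im[:,:,::-1])
Q=P.reshape(-1,3);g=np.array([.538,.122]);rr=np.hypot(*(Q[:,:2]-g).T)
k=(abs(Q[:,2]-.110)<.004)&(rr<.08)&(rr>.06);c,r,n=circ(Q[k,:2]);print("rim",np.median(Q[k,2]),c,r,n)
v=Q[:,:2]-c;rr=np.hypot(*v.T)
k=(Q[:,2]>.1225)&(Q[:,2]<.175)&(rr<.13)&(rr>.07);V=v[k];Z=Q[k,2];an=np.degrees(np.arctan2(V[:,1],V[:,0]))
for a0 in(-162,-43,77):
    m=abs((an-a0+180)%360-180)<25
    if m.sum()>20:
        u=np.median(V[m],0);u/=np.hypot(*u);rad=V[m]@u;th=np.degrees(np.arctan2(u[1],u[0]));z=Z[m]
        f=np.polyfit(z,rad,1);print("clip",a0,m.sum(),"az %.1f"%th,"zmax %.4f rmax %.4f"%(np.percentile(z,98),np.percentile(rad,98)),"lean %.2f"%-np.arctan(f[0]))
E
python3 tubw.py w1
```

```text
tcp [0.24000095 0.49463772 0.24475248] [-1.65544000e-04  2.23953367e-01  9.74599704e-01 -5.29088977e-04] 0.1
rim nan [0. 0.] 0.0 0$[0]: bad value
$[0]: bad value
  return _methods._mean(a, axis=axis, dtype=dtype,
  ret = ret.dtype.type(ret / rcount)
```

View pics/w1.png

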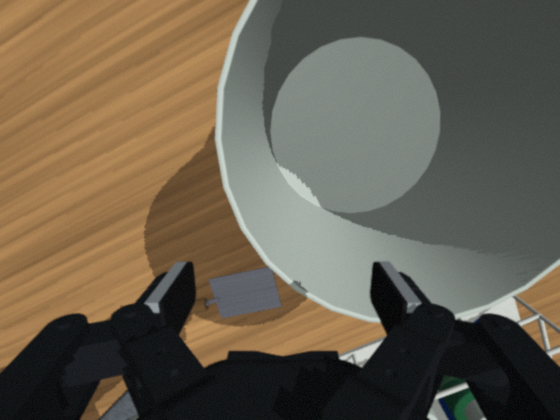

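That wrist picture was taken at the start pose: the jog was refused because every row needs all four keys. It shows the bucket at upper right and the fingers at the bottom. I'll redo the move.

```bash
python3 -m jog '[{"tx":-0.054,"ty":-0.026,"tz":0,"turn":0},{"tx":-0.108,"ty":-0.052,"tz":0,"turn":0},{"tx":-0.161,"ty":-0.077,"tz":0,"turn":0},{"tx":-0.215,"ty":-0.102,"tz":0,"turn":0},{"tx":-0.269,"ty":-0.128,"tz":0,"turn":0},{"tx":-0.323,"ty":-0.154,"tz":0,"turn":0},{"tx":-0.377,"ty":-0.179,"tz":0,"turn":0},{"tx":-0.431,"ty":-0.205,"tz":0,"turn":0}]'
python3 -m jog '[{"tx":0,"ty":0,"tz":0,"turn":0},{"tx":0,"ty":0,"tz":0,"turn":0},{"tx":0,"ty":0,"tz":0,"turn":0}]'
python3 tubw.py w2
```

```text
time: 1.15
ee_pos: [0.5393, 0.1205, 0.2452]
eef_rot: [-0.0, 0.224, 0.975, 0.0]
force: [0.4, 0.3, -0.1]
finger_gap: 0.0853
grip_force: 0.0
time: 1.52
ee_pos: [0.5379, 0.1231, 0.2453]
eef_rot: [-0.0, 0.223, 0.975, 0.0]
force: [0.6, -0.0, 0.6]
finger_gap: 0.0852
grip_force: 0.0
tcp [0.5378549  0.1231359  0.24534347] [-4.24091031e-05  2.23324729e-01  9.74744101e-01  1.77491577e-05] 1.525
rim 0.10961556076720674 [0.53880926 0.12178353] 0.07178276317622981 2977
clip -162 1718 az -158.9 zmax 0.1636 rmax 0.0953 lean -0.28
clip -43 1998 az -38.6 zmax 0.1626 rmax 0.0971 lean -0.32
clip 77 2008 az 82.3 zmax 0.1629 rmax 0.0974 lean -0.32
```

View pics/w2.png

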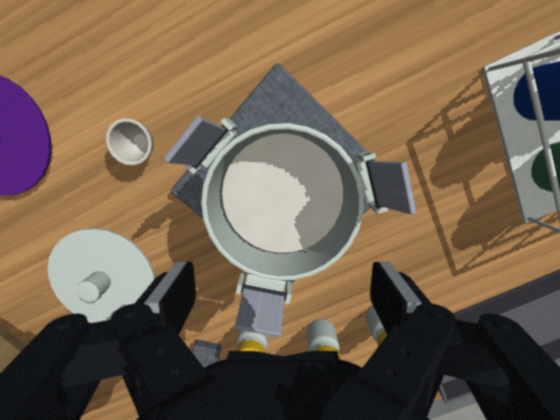

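The wrist view shows the tub rim centred at (283,200), with clips at (195,140), (390,185) and (260,305). Next I'll move over the lid at the matching height.

```bash
python3 -m jog '[{"tx":-0.026,"ty":-0.05,"tz":0,"turn":0},{"tx":-0.052,"ty":-0.1,"tz":0,"turn":0},{"tx":-0.078,"ty":-0.15,"tz":0,"turn":0},{"tx":-0.104,"ty":-0.2,"tz":0.01,"turn":0},{"tx":-0.129,"ty":-0.249,"tz":0.03,"turn":0},{"tx":-0.129,"ty":-0.249,"tz":0.07,"turn":0},{"tx":-0.129,"ty":-0.249,"tz":0.07,"turn":0},{"tx":-0.129,"ty":-0.249,"tz":0.07,"turn":0}]'
python3 - <<'E'
from h import *
s=ctrl.state();im,d=optics.capture("wrist");cv2.imwrite("pics/w3.png",im[:,:,::-1])
C=cam("wrist",s);P=cloud(C,d).reshape(-1,3);g=np.array([.546,-.157]);rr=np.hypot(*(P[:,:2]-g).T)
print(s["ee_pos"],s["eef_rot"],s["force"])
k=(abs(P[:,2]-.014)<.004)&(rr<.09);c=P[k,:2]
hull=cv2.convexHull(np.float32(c))[:,0];print("flange",np.median(P[k,2]),circ(hull),k.sum())
k=(P[:,2]>.04)&(P[:,2]<.05)&(rr<.03);hull=cv2.convexHull(np.float32(P[k,:2]))[:,0];print("knob",np.median(P[k,2]),circ(hull),k.sum())
E
```

```text
time: 2.58
ee_pos: [0.5464, -0.1573, 0.177]
eef_rot: [0.001, 0.223, 0.975, -0.0]
force: [0.3, -0.3, 0.7]
finger_gap: 0.0853
grip_force: 0.0
[ 0.54637914 -0.15732824  0.1769826 ] [ 8.75173724e-04  2.23259592e-01  9.74758626e-01 -9.91226679e-05] [ 0.28507317 -0.27536173  0.65836346]
flange 0.014107551289059606 (array([ 0.54739617, -0.15838328]), np.float64(0.07364963801967798), np.int64(63)) 15413
knob 0.043987108460887825 (array([ 0.54726156, -0.15823478]), np.float64(0.014556966578251198), np.int64(28)) 797
```

```bash
python3 -m jog '[{"tx":-0.001,"ty":-0.0005,"tz":0.045,"turn":0},{"tx":-0.001,"ty":-0.0005,"tz":0.09,"turn":0},{"tx":-0.001,"ty":-0.0005,"tz":0.125,"turn":0},{"tx":-0.001,"ty":-0.0005,"tz":0.142,"turn":0},{"tx":-0.001,"ty":-0.0005,"tz":0.142,"turn":0},{"tx":-0.001,"ty":-0.0005,"tz":0.142,"turn":0}]'
python3 -m jog '[{"tx":0,"ty":0,"tz":0,"turn":0},{"tx":0,"ty":0,"tz":0,"turn":0},{"tx":0,"ty":0,"tz":0,"turn":0},{"tx":0,"ty":0,"tz":0,"turn":0},{"tx":0,"ty":0,"tz":0,"turn":0},{"tx":0,"ty":0,"tz":0,"turn":0}]' 0.02 50
```

```text
time: 3.38
ee_pos: [0.5474, -0.1592, 0.0351]
eef_rot: [0.001, 0.224, 0.975, -0.0]
force: [-1.0, -0.2, 0.8]
finger_gap: 0.0855
grip_force: 0.0
time: 4.12
ee_pos: [0.5467, -0.1591, 0.0339]
eef_rot: [0.0, 0.224, 0.975, 0.0]
force: [-0.8, 0.6, 5.3]
finger_gap: 0.0285
grip_force: 49.1
```

```bash
python3 -m jog '[{"tx":0,"ty":0,"tz":-0.02,"turn":0},{"tx":0,"ty":0,"tz":-0.06,"turn":0},{"tx":0,"ty":0,"tz":-0.11,"turn":0},{"tx":0,"ty":0,"tz":-0.16,"turn":0},{"tx":0,"ty":0,"tz":-0.21,"turn":0},{"tx":0,"ty":0,"tz":-0.22,"turn":0}]'
python3 -m jog '[{"tx":0.02,"ty":0.04,"tz":0,"turn":0},{"tx":0.045,"ty":0.09,"tz":0,"turn":0},{"tx":0.07,"ty":0.14,"tz":0,"turn":0},{"tx":0.095,"ty":0.19,"tz":0,"turn":0},{"tx":0.115,"ty":0.225,"tz":0,"turn":0},{"tx":0.1295,"ty":0.2495,"tz":0,"turn":0},{"tx":0.1295,"ty":0.2495,"tz":0,"turn":0},{"tx":0.1295,"ty":0.2495,"tz":0,"turn":0}]'
cat > lidtop.py <<'E'
from h import *
import sys
s=ctrl.state();im,d=optics.capture("top");C=cam("top");P=cloud(C,d);z0=float(sys.argv[1])
print(s["time"],s["ee_pos"],s["force"])
Q=P.reshape(-1,3);g=s["ee_pos"][:2];rr=np.hypot(*(Q[:,:2]-np.array([.5388,.1218])).T)
k=(abs(Q[:,2]-z0)<.012)&(rr<.085)&(im.reshape(-1,3).min(1)>90)
A=np.c_[Q[k,:2],np.ones(k.sum())];f=np.linalg.lstsq(A,Q[k,2],rcond=None)[0]
for _ in range(3):
    e=abs(A@f-Q[k,2])<.004;f=np.linalg.lstsq(A[e],Q[k,2][e],rcond=None)[0]
X=A[e,:2];h=cv2.convexHull(np.float32(X))[:,0];print("flange z",np.median(Q[k,2]),"tilt",f[:2],circ(h),e.sum())
E
python3 lidtop.py 0.233
```

```text
time: 4.88
ee_pos: [0.547, -0.1593, 0.2565]
eef_rot: [0.002, 0.224, 0.975, -0.0]
force: [0.2, 0.8, -3.7]
finger_gap: 0.0287
grip_force: 49.9
time: 5.88
ee_pos: [0.5387, 0.1215, 0.2524]
eef_rot: [-0.001, 0.224, 0.975, -0.0]
force: [0.2, -1.2, -2.7]
finger_gap: 0.0285
grip_force: 50.0
5.875 [0.53865402 0.1214965  0.25236971] [ 0.2401193  -1.16689324 -2.70394285]
flange z 0.2333766948695697 tilt [0.00064654 0.00238119] (array([0.53803177, 0.12161074]), np.float64(0.07288824678682992), np.int64(26)) 977
```

```bash
python3 -m jog '[{"tx":0,"ty":0,"tz":0.03,"turn":0},{"tx":0,"ty":0,"tz":0.06,"turn":0},{"tx":0,"ty":0,"tz":0.085,"turn":0},{"tx":0,"ty":0,"tz":0.1,"turn":0},{"tx":0,"ty":0,"tz":0.108,"turn":0},{"tx":0,"ty":0,"tz":0.112,"turn":0},{"tx":0,"ty":0,"tz":0.112,"turn":0},{"tx":0,"ty":0,"tz":0.112,"turn":0}]'; python3 lidtop.py 0.121
```

```text
time: 6.92
ee_pos: [0.5391, 0.122, 0.1419]
eef_rot: [0.0, 0.224, 0.975, 0.0]
force: [0.2, -0.1, -2.7]
finger_gap: 0.0285
grip_force: 50.0
6.925 [0.53907794 0.12204601 0.14189698] [ 0.16375499 -0.12873553 -2.74784786]
flange z 0.12243964532752527 tilt [ 0.00136102 -0.01431742] (array([0.54135706, 0.13897328]), np.float64(0.08979842912206921), np.int64(11)) 755
```

```bash
python3 -m jog '[{"tx":0,"ty":0,"tz":0.002,"turn":0},{"tx":0,"ty":0,"tz":0.004,"turn":0},{"tx":0,"ty":0,"tz":0.006,"turn":0},{"tx":0,"ty":0,"tz":0.007,"turn":0},{"tx":0,"ty":0,"tz":0.007,"turn":0},{"tx":0,"ty":0,"tz":0.007,"turn":0}]'
```

```text
time: 7.72
ee_pos: [0.5388, 0.122, 0.1344]
eef_rot: [0.0, 0.224, 0.975, 0.0]
force: [-2.6, -0.2, 1.5]
finger_gap: 0.0282
grip_force: 50.3
```

```bash
python3 -m jog '[{"tx":0,"ty":0,"tz":0.001,"turn":0},{"tx":0,"ty":0,"tz":0.001,"turn":0}]'; python3 -m jog '[{"tx":0,"ty":0,"tz":0,"turn":0},{"tx":0,"ty":0,"tz":0,"turn":0},{"tx":0,"ty":0,"tz":0,"turn":0},{"tx":0,"ty":0,"tz":0,"turn":0}]' 0.06;  python3 -m jog '[{"tx":0,"ty":0,"tz":-0.03,"turn":0},{"tx":0,"ty":0,"tz":-0.07,"turn":0},{"tx":0,"ty":0,"tz":-0.11,"turn":0},{"tx":0,"ty":0,"tz":-0.11,"turn":0},{"tx":0,"ty":0,"tz":-0.11,"turn":0}]'
python3 - <<'E'
from h import *
s=ctrl.state();im,d=optics.capture("wrist");cv2.imwrite("pics/w4.png",im[:,:,::-1])
C=cam("wrist",s);P=cloud(C,d).reshape(-1,3);g=np.array([.5388,.1218]);rr=np.hypot(*(P[:,:2]-g).T)
print(s["ee_pos"],s["eef_rot"],s["force"])
k=(abs(P[:,2]-.116)<.008)&(rr<.073);print("flange z",np.median(P[k,2]),"tilt",np.linalg.lstsq(np.c_[P[k,:2],np.ones(k.sum())],P[k,2],rcond=None)[0][:2])
k=(P[:,2]>.140)&(P[:,2]<.152)&(rr<.03);hull=cv2.convexHull(np.float32(P[k,:2]))[:,0];print("knob",np.median(P[k,2]),circ(hull),k.sum())
E
```

```text
time: 7.98
ee_pos: [0.5389, 0.122, 0.1335]
eef_rot: [0.0, 0.224, 0.975, 0.0]
force: [-4.2, -0.7, 4.7]
finger_gap: 0.0281
grip_force: 50.5
time: 8.48
ee_pos: [0.5388, 0.122, 0.1332]
eef_rot: [-0.0, 0.224, 0.975, -0.0]
force: [-0.2, -0.4, 0.3]
finger_gap: 0.0601
grip_force: 0.0
time: 9.1
ee_pos: [0.5385, 0.122, 0.2425]
eef_rot: [-0.0, 0.224, 0.975, -0.0]
force: [0.8, -0.1, -0.0]
finger_gap: 0.0597
grip_force: 0.0
[0.53854926 0.12195391 0.24248155] [-4.55236745e-04  2.23970800e-01  9.74595731e-01 -1.88038290e-04] [ 0.81148783 -0.09830484 -0.04495294]
flange z 0.11538818568449483 tilt [0.00082072 0.00078599]
knob 0.14524228030241904 (array([0.53880332, 0.12128242]), np.float64(0.014563055457647944), np.int64(31)) 1054
```

View pics/w4.png

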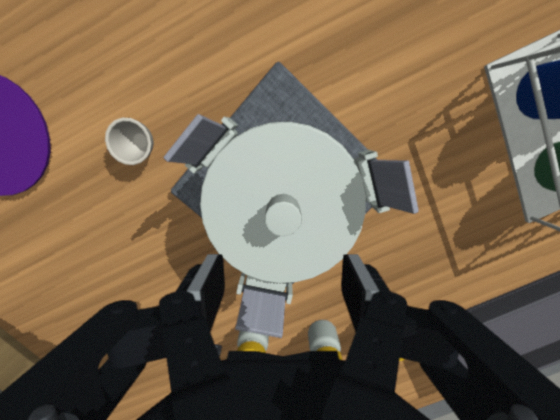

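The lid is seated: level, at the expected height and centred within 0.5 mm, with all three clips still open. Clip c is first. I'll close the fingers, align the tool and move to just outside it.

```bash
python3 -m jog '[{"tx":-0.04,"ty":-0.009,"tz":0,"turn":0.1},{"tx":-0.08,"ty":-0.018,"tz":0,"turn":0.218},{"tx":-0.1235,"ty":-0.0277,"tz":0,"turn":0.218},{"tx":-0.1235,"ty":-0.0277,"tz":0,"turn":0.218},{"tx":-0.1235,"ty":-0.0277,"tz":0.03,"turn":0.218},{"tx":-0.1235,"ty":-0.0277,"tz":0.06,"turn":0.218},{"tx":-0.1235,"ty":-0.0277,"tz":0.0725,"turn":0.218},{"tx":-0.1235,"ty":-0.0277,"tz":0.0725,"turn":0.218}]' 0 30
cat > rel.py <<'E'
from h import *
import sys
az=np.radians(float(sys.argv[1]));s=ctrl.state();u=np.array([np.cos(az),np.sin(az)]);c=np.array([.5388,.1215])
w,x,y,z=s["eef_rot"];M=R.from_quat([x,y,z,w]).as_matrix()
v=s["ee_pos"][:2]-c;print("rho %.4f lat %.4f z %.4f"%(v@u,-v[0]*u[1]+v[1]*u[0],s["ee_pos"][2]),"x az %.1f"%np.degrees(np.arctan2(M[1,0],M[0,0])),"F",s["force"].round(1),"Frad %.1f"%(s["force"][:2]@u),"t",s["time"],"gap",s["finger_gap"],s["qpos"].round(2))
E
python3 rel.py -38.4
```

```text
time: 10.15
ee_pos: [0.6374, 0.0435, 0.1702]
eef_rot: [-0.001, 0.328, 0.945, -0.0]
force: [0.3, 0.1, 0.2]
finger_gap: 0.0003
grip_force: 0.0
rho 0.1257 lat 0.0001 z 0.1702 x az 141.6 F [0.3 0.1 0.2] Frad 0.1 t 10.15 gap 0.0002508811251163494 [ 0.01  0.56  1.33  0.    1.25 -0.89]
```

```bash
python3 -m jog '[{"tx":0.006,"ty":0,"tz":0,"turn":0},{"tx":0.011,"ty":0,"tz":0,"turn":0},{"tx":0.015,"ty":0,"tz":0,"turn":0},{"tx":0.018,"ty":0,"tz":0,"turn":0},{"tx":0.020,"ty":0,"tz":0,"turn":0}]'; python3 rel.py -38.4
```

```text
time: 10.78
ee_pos: [0.623, 0.055, 0.1716]
eef_rot: [0.002, 0.329, 0.944, 0.0]
force: [7.6, -4.4, 1.4]
finger_gap: 0.0002
grip_force: 4.6
rho 0.1073 lat 0.0002 z 0.1716 x az 141.6 F [ 7.6 -4.4  1.4] Frad 8.7 t 10.775 gap 0.0001770292171361324 [ 0.03  0.53  1.38 -0.    1.23 -0.87]
```

```bash
python3 -m jog '[{"tx":0.005,"ty":0,"tz":0,"turn":0},{"tx":0.0095,"ty":0,"tz":0,"turn":0},{"tx":0.0125,"ty":0,"tz":0,"turn":0},{"tx":0.0152,"ty":0,"tz":0,"turn":0},{"tx":0.018,"ty":0,"tz":0,"turn":0},{"tx":0.0208,"ty":0,"tz":0,"turn":0}]'; python3 rel.py -38.4; python3 -m jog '[{"tx":0.003,"ty":0,"tz":0.001,"turn":0},{"tx":0.0055,"ty":0,"tz":0.0017,"turn":0},{"tx":0.008,"ty":0,"tz":0.003,"turn":0},{"tx":0.0106,"ty":0,"tz":0.0047,"turn":0}]'; python3 rel.py -38.4
```

```text
time: 11.52
ee_pos: [0.6069, 0.0678, 0.1721]
eef_rot: [0.002, 0.329, 0.944, 0.0]
force: [5.7, -5.2, 3.7]
finger_gap: -0.0002
grip_force: 4.3
rho 0.0867 lat 0.0002 z 0.1721 x az 141.6 F [ 5.7 -5.2  3.7] Frad 7.7 t 11.525 gap -0.00019971435962055697 [ 0.05  0.5   1.42 -0.    1.22 -0.85]
time: 12.02
ee_pos: [0.5985, 0.0745, 0.1676]
eef_rot: [0.002, 0.329, 0.944, 0.0]
force: [3.8, -4.8, 7.8]
finger_gap: 0.0004
grip_force: 4.4
rho 0.0760 lat 0.0003 z 0.1676 x az 141.6 F [ 3.8 -4.8  7.8] Frad 6.0 t 12.025 gap 0.000430365729022204 [ 0.06  0.49  1.45 -0.    1.2  -0.84]
```

```bash
python3 -m jog '[{"tx":0.0025,"ty":0,"tz":0.0018,"turn":0},{"tx":0.0047,"ty":0,"tz":0.0038,"turn":0},{"tx":0.007,"ty":0,"tz":0.006,"turn":0},{"tx":0.0088,"ty":0,"tz":0.008,"turn":0},{"tx":0.0107,"ty":0,"tz":0.0105,"turn":0},{"tx":0.0123,"ty":0,"tz":0.0129,"turn":0},{"tx":0.0138,"ty":0,"tz":0.0155,"turn":0},{"tx":0.0151,"ty":0,"tz":0.0182,"turn":0}]'; python3 rel.py -38.4; python3 -m jog '[{"tx":0.001,"ty":0,"tz":0.003,"turn":0},{"tx":0.0018,"ty":0,"tz":0.0055,"turn":0},{"tx":0.0025,"ty":0,"tz":0.008,"turn":0},{"tx":0.003,"ty":0,"tz":0.0105,"turn":0},{"tx":0.0035,"ty":0,"tz":0.0125,"turn":0},{"tx":0.0035,"ty":0,"tz":0.0145,"turn":0},{"tx":0.0035,"ty":0,"tz":0.0145,"turn":0}]'; python3 rel.py -38.4
```

```text
time: 13.02
ee_pos: [0.5865, 0.0846, 0.1498]
eef_rot: [0.002, 0.329, 0.944, 0.001]
force: [-1.8, 0.6, 13.3]
finger_gap: -0.0002
grip_force: 5.1
rho 0.0603 lat 0.0007 z 0.1498 x az 141.6 F [-1.8  0.6 13.3] Frad -1.8 t 13.025 gap -0.00015133061544144624 [ 0.08  0.48  1.5   0.    1.16 -0.82]
time: 13.9
ee_pos: [0.583, 0.0874, 0.1347]
eef_rot: [0.0, 0.329, 0.944, 0.001]
force: [-5.8, 4.3, 11.1]
finger_gap: -0.0002
grip_force: 5.2
rho 0.0558 lat 0.0007 z 0.1347 x az 141.6 F [-5.8  4.3 11.1] Frad -7.3 t 13.9 gap -0.00022873713364317117 [ 0.09  0.49  1.52  0.    1.13 -0.82]
```

```bash
python3 -m jog '[{"tx":-0.001,"ty":0,"tz":0.001,"turn":0},{"tx":-0.001,"ty":0,"tz":0.002,"turn":0},{"tx":-0.001,"ty":0,"tz":0.003,"turn":0},{"tx":-0.001,"ty":0,"tz":0.003,"turn":0}]'; python3 rel.py -38.4
```

```text
time: 14.4
ee_pos: [0.5837, 0.0869, 0.1317]
eef_rot: [0.0, 0.329, 0.944, 0.001]
force: [-6.5, 5.0, 12.1]
finger_gap: 0.0001
grip_force: 6.1
rho 0.0567 lat 0.0007 z 0.1317 x az 141.6 F [-6.5  5.  12.1] Frad -8.2 t 14.4 gap 0.00010237478494947523 [ 0.09  0.5   1.52  0.    1.12 -0.82]
```

```bash
python3 -m jog '[{"tx":-0.001,"ty":0,"tz":0.001,"turn":0},{"tx":-0.001,"ty":0,"tz":0.0015,"turn":0},{"tx":-0.001,"ty":0,"tz":0.0015,"turn":0}]'; python3 rel.py -38.4
```

```text
time: 14.78
ee_pos: [0.5845, 0.0863, 0.1305]
eef_rot: [0.0, 0.328, 0.945, 0.001]
force: [-8.1, 6.0, 15.4]
finger_gap: -0.0003
grip_force: 7.6
rho 0.0576 lat 0.0008 z 0.1305 x az 141.6 F [-8.1  6.  15.4] Frad -10.0 t 14.775 gap -0.000349004676491895 [ 0.08  0.5   1.52  0.    1.12 -0.82]
```

```bash
python3 -m jog '[{"tx":0,"ty":0,"tz":-0.02,"turn":0},{"tx":0,"ty":0,"tz":-0.05,"turn":0},{"tx":-0.02,"ty":0,"tz":-0.08,"turn":0},{"tx":-0.06,"ty":0,"tz":-0.1,"turn":0},{"tx":-0.068,"ty":0,"tz":-0.1,"turn":0},{"tx":-0.068,"ty":0,"tz":-0.1,"turn":0}]'
cat > clip.py <<'E'
from h import *
import sys
s=ctrl.state();im,d=optics.capture("wrist");C=cam("wrist",s);P=cloud(C,d).reshape(-1,3)
cv2.imwrite(f"pics/c{s['time']:.0f}.png",im[:,:,::-1]);print(s["ee_pos"],s["force"].round(1))
c=np.array([.5388,.1215])
for n,a in(("a",-158.4),("b",81.6),("c",-38.4)):
    a=np.radians(a);u=np.array([np.cos(a),np.sin(a)]);v=P[:,:2]-c;r=v@u;l=v@[-u[1],u[0]]
    k=(abs(l)<.015)&(r>.043)&(r<.075)&(P[:,2]>.11)&(P[:,2]<.175)
    if k.sum()<50: print(n,"few",k.sum());continue
    for _ in range(2):
        f=np.polyfit(r[k],P[k,2],1);k&=abs(np.polyval(f,r)-P[:,2])<.004
    f2=np.polyfit(l[k],P[k,2],1);print(n,k.sum(),"z %.4f"%np.median(P[k,2]),"slope %.3f -> angle %.3f"%(f[0],1.571+f[0]), "z@45 %.4f z@70 %.4f"%tuple(np.polyval(f,[.045,.07])))
E
python3 clip.py; python3 rel.py -38.4
```

```text
time: 15.52
ee_pos: [0.6375, 0.0431, 0.2279]
eef_rot: [-0.001, 0.329, 0.944, -0.0]
force: [0.6, -0.3, -0.8]
finger_gap: -0.0
grip_force: 0.0
[0.63748162 0.04313033 0.22790506] [ 0.6 -0.3 -0.8]
a 1115 z 0.1154 slope -0.008 -> angle 1.563 z@45 0.1154 z@70 0.1152
b 1106 z 0.1155 slope -0.006 -> angle 1.565 z@45 0.1156 z@70 0.1154
c 1700 z 0.1218 slope -0.007 -> angle 1.564 z@45 0.1219 z@70 0.1217
rho 0.1255 lat 0.0000 z 0.2279 x az 141.6 F [-0.1  0.9  0.1] Frad -0.6 t 15.575 gap -0.0001401887093023947 [ 0.01  0.51  1.26  0.    1.37 -0.89]
```

Clip c is flat, at about 1.564 rad. Before turning the camera outward at clip b, I'll check the rack's height and position.

```bash
python3 - <<'E'
from h import *
z=np.load("pics/top0.npz");P=cloud(cam("top"),z["d"]).reshape(-1,3)
k=(P[:,1]>.26)&(P[:,0]>.42)&(P[:,0]<.8)&(P[:,2]>.03)&(P[:,2]<.5)
Q=P[k]
for y in np.arange(.26,.5,.03):
    m=(Q[:,1]>=y)&(Q[:,1]<y+.03);print("y %.2f n %d"%(y,m.sum()),m.any() and (Q[m,2].max().round(3),Q[m,0].min().round(3),Q[m,0].max().round(3)))
E
```

```text
y 0.26 n 0 False
y 0.29 n 0 False
y 0.32 n 0 False
y 0.35 n 0 False
y 0.38 n 467 (np.float64(0.121), np.float64(0.516), np.float64(0.721))
y 0.41 n 1072 (np.float64(0.133), np.float64(0.516), np.float64(0.723))
y 0.44 n 473 (np.float64(0.134), np.float64(0.516), np.float64(0.722))
y 0.47 n 701 (np.float64(0.134), np.float64(0.516), np.float64(0.722))
```

```bash
python3 -m jog '[{"tx":0.03,"ty":0.017,"tz":0,"turn":0.15},{"tx":0.06,"ty":0.034,"tz":0,"turn":0.3},{"tx":0.09,"ty":0.051,"tz":0,"turn":0.45},{"tx":0.12,"ty":0.069,"tz":0,"turn":0.6},{"tx":0.15,"ty":0.086,"tz":0,"turn":0.75},{"tx":0.175,"ty":0.1,"tz":0,"turn":0.9},{"tx":0.189,"ty":0.1092,"tz":0,"turn":1.047},{"tx":0.189,"ty":0.1092,"tz":0,"turn":1.047}]'; python3 -m jog '[{"tx":0,"ty":0,"tz":0.03,"turn":0},{"tx":0,"ty":0,"tz":0.05,"turn":0},{"tx":0,"ty":0,"tz":0.058,"turn":0},{"tx":0,"ty":0,"tz":0.058,"turn":0},{"tx":0,"ty":0,"tz":0.058,"turn":0}]';python3 rel.py 81.6
```

```text
time: 16.58
ee_pos: [0.5563, 0.2473, 0.2284]
eef_rot: [-0.0, 0.756, 0.655, -0.0]
force: [-0.2, -0.2, -0.2]
finger_gap: -0.0001
grip_force: 0.0
time: 17.2
ee_pos: [0.5578, 0.2461, 0.1718]
eef_rot: [0.0, 0.757, 0.654, 0.001]
force: [-0.1, 0.4, 0.2]
finger_gap: 0.0005
grip_force: 0.0
rho 0.1260 lat -0.0006 z 0.1718 x az 81.7 F [-0.1  0.4  0.2] Frad 0.4 t 17.2 gap 0.0004553005722464087 [ 0.36  0.5   1.42 -0.    1.22  0.5 ]
```

```bash
python3 -m jog '[{"tx":-0.006,"ty":0,"tz":0.001,"turn":0},{"tx":-0.011,"ty":0,"tz":0.001,"turn":0},{"tx":-0.015,"ty":0,"tz":0.001,"turn":0},{"tx":-0.018,"ty":0,"tz":0.001,"turn":0},{"tx":-0.020,"ty":0,"tz":0.001,"turn":0}]'; python3 rel.py 81.6;python3 -m jog '[{"tx":-0.005,"ty":0,"tz":0,"turn":0},{"tx":-0.0095,"ty":0,"tz":0,"turn":0},{"tx":-0.0125,"ty":0,"tz":0,"turn":0},{"tx":-0.0152,"ty":0,"tz":0,"turn":0},{"tx":-0.018,"ty":0,"tz":0,"turn":0},{"tx":-0.0208,"ty":0,"tz":0,"turn":0}]'; python3 rel.py 81.6
```

```text
time: 17.82
ee_pos: [0.5547, 0.227, 0.1704]
eef_rot: [-0.0, 0.757, 0.654, 0.001]
force: [1.2, 7.5, 1.8]
finger_gap: 0.0002
grip_force: 3.8
rho 0.1067 lat -0.0003 z 0.1704 x az 81.7 F [1.2 7.5 1.8] Frad 7.6 t 17.825 gap 0.0002318113665595508 [0.33 0.48 1.46 0.   1.21 0.47]
time: 18.58
ee_pos: [0.5518, 0.2064, 0.1707]
eef_rot: [-0.0, 0.757, 0.654, 0.001]
force: [-0.2, 5.8, 3.3]
finger_gap: -0.0002
grip_force: 3.4
rho 0.0859 lat -0.0004 z 0.1707 x az 81.7 F [-0.2  5.8  3.3] Frad 5.7 t 18.575 gap -0.00021213886893398532 [0.3  0.45 1.49 0.   1.2  0.44]
```

```bash
 python3 -m jog '[{"tx":-0.003,"ty":0,"tz":0.001,"turn":0},{"tx":-0.0055,"ty":0,"tz":0.0017,"turn":0},{"tx":-0.008,"ty":0,"tz":0.003,"turn":0},{"tx":-0.0106,"ty":0,"tz":0.0047,"turn":0}]'; python3 rel.py 81.6
```

```text
time: 19.08
ee_pos: [0.5503, 0.1958, 0.1662]
eef_rot: [-0.0, 0.757, 0.654, 0.001]
force: [-0.3, 5.2, 6.4]
finger_gap: 0.0003
grip_force: 3.5
rho 0.0752 lat -0.0005 z 0.1662 x az 81.7 F [-0.3  5.2  6.4] Frad 5.1 t 19.075 gap 0.0002706685498423753 [0.28 0.45 1.51 0.   1.18 0.42]
```

```bash
python3 -m jog '[{"tx":-0.0025,"ty":0,"tz":0.0018,"turn":0},{"tx":-0.0047,"ty":0,"tz":0.0038,"turn":0},{"tx":-0.007,"ty":0,"tz":0.006,"turn":0},{"tx":-0.009,"ty":0,"tz":0.008,"turn":0},{"tx":-0.011,"ty":0,"tz":0.0105,"turn":0},{"tx":-0.013,"ty":0,"tz":0.0129,"turn":0},{"tx":-0.0147,"ty":0,"tz":0.0155,"turn":0},{"tx":-0.0162,"ty":0,"tz":0.0182,"turn":0}]'; python3 rel.py 81.6; python3 -m jog '[{"tx":-0.0013,"ty":0,"tz":0.003,"turn":0},{"tx":-0.0024,"ty":0,"tz":0.0055,"turn":0},{"tx":-0.0033,"ty":0,"tz":0.008,"turn":0},{"tx":-0.004,"ty":0,"tz":0.0105,"turn":0},{"tx":-0.0045,"ty":0,"tz":0.0125,"turn":0},{"tx":-0.0048,"ty":0,"tz":0.0145,"turn":0},{"tx":-0.0048,"ty":0,"tz":0.0145,"turn":0}]'; python3 rel.py 81.6
```

```text
time: 20.08
ee_pos: [0.548, 0.1791, 0.1482]
eef_rot: [0.0, 0.757, 0.654, 0.001]
force: [-2.5, -2.1, 9.6]
finger_gap: -0.0003
grip_force: 4.0
rho 0.0583 lat -0.0007 z 0.1482 x az 81.6 F [-2.5 -2.1  9.6] Frad -2.5 t 20.075 gap -0.00032097623628726194 [ 0.25  0.45  1.55 -0.    1.14  0.4 ]
time: 20.95
ee_pos: [0.5473, 0.1744, 0.1334]
eef_rot: [0.0, 0.757, 0.654, 0.001]
force: [-2.0, 0.2, 6.7]
finger_gap: -0.0
grip_force: 3.7
rho 0.0536 lat -0.0007 z 0.1334 x az 81.6 F [-2.   0.2  6.7] Frad -0.1 t 20.95 gap -1.8558802962106196e-06 [ 0.24  0.47  1.57 -0.    1.11  0.39]
```

Force is down to 7 N, so I'll press 3.5 mm deeper, keeping the force in view.

```bash
python3 -m jog '[{"tx":0,"ty":0,"tz":0.001,"turn":0},{"tx":0,"ty":0,"tz":0.002,"turn":0},{"tx":0,"ty":0,"tz":0.0025,"turn":0},{"tx":0,"ty":0,"tz":0.0025,"turn":0}]'; python3 rel.py 81.6;python3 -m jog '[{"tx":0,"ty":0,"tz":0.001,"turn":0},{"tx":0,"ty":0,"tz":0.001,"turn":0}]'; python3 rel.py 81.6
```

```text
time: 21.45
ee_pos: [0.5474, 0.1743, 0.1314]
eef_rot: [0.0, 0.757, 0.654, 0.001]
force: [-3.5, -1.0, 11.8]
finger_gap: -0.0001
grip_force: 6.2
rho 0.0535 lat -0.0008 z 0.1314 x az 81.6 F [-3.5 -1.  11.8] Frad -1.5 t 21.45 gap -9.722724660478569e-05 [ 0.24  0.47  1.57 -0.    1.1   0.39]
time: 21.7
ee_pos: [0.5474, 0.1743, 0.1307]
eef_rot: [0.001, 0.757, 0.654, 0.001]
force: [-5.2, -2.7, 14.3]
finger_gap: -0.0001
grip_force: 7.3
rho 0.0535 lat -0.0008 z 0.1307 x az 81.6 F [-5.2 -2.7 14.3] Frad -3.4 t 21.7 gap -9.767866410413656e-05 [ 0.24  0.47  1.57 -0.    1.1   0.39]
```

```bash
python3 -m jog '[{"tx":0,"ty":0,"tz":-0.02,"turn":0},{"tx":0,"ty":0,"tz":-0.05,"turn":0},{"tx":-0.02,"ty":0,"tz":-0.08,"turn":0},{"tx":-0.06,"ty":0,"tz":-0.1,"turn":0},{"tx":-0.075,"ty":0,"tz":-0.1,"turn":0},{"tx":-0.075,"ty":0,"tz":-0.1,"turn":0}]'; python3 clip.py
```

```text
time: 22.45
ee_pos: [0.5358, 0.0998, 0.2284]
eef_rot: [-0.0, 0.757, 0.653, -0.0]
force: [-0.2, 0.3, 0.3]
finger_gap: 0.0
grip_force: 0.0
[0.53584121 0.09975998 0.22841878] [-0.2  0.3  0.3]
a 1161 z 0.1153 slope -0.002 -> angle 1.569 z@45 0.1154 z@70 0.1153
b 1804 z 0.1218 slope 0.001 -> angle 1.572 z@45 0.1218 z@70 0.1218
c 1316 z 0.1218 slope -0.010 -> angle 1.561 z@45 0.1219 z@70 0.1217
```

```bash
python3 -m jog '[{"tx":-0.006,"ty":-0.016,"tz":0,"turn":0.15},{"tx":-0.012,"ty":-0.032,"tz":0,"turn":0.3},{"tx":-0.018,"ty":-0.048,"tz":0,"turn":0.45},{"tx":-0.024,"ty":-0.064,"tz":0,"turn":0.6},{"tx":-0.03,"ty":-0.08,"tz":0,"turn":0.75},{"tx":-0.036,"ty":-0.096,"tz":0,"turn":0.9},{"tx":-0.0411,"ty":-0.1094,"tz":0,"turn":1.047},{"tx":-0.0411,"ty":-0.1094,"tz":0,"turn":1.047}]'; python3 -m jog '[{"tx":0,"ty":0,"tz":0.03,"turn":0},{"tx":0,"ty":0,"tz":0.05,"turn":0},{"tx":0,"ty":0,"tz":0.058,"turn":0},{"tx":0,"ty":0,"tz":0.058,"turn":0},{"tx":0,"ty":0,"tz":0.058,"turn":0}]';python3 rel.py -158.4
```

```text
time: 23.5
ee_pos: [0.4215, 0.0762, 0.2286]
eef_rot: [-0.0, 0.982, 0.189, -0.0]
force: [0.4, 0.5, 0.6]
finger_gap: 0.0001
grip_force: 0.0
time: 24.12
ee_pos: [0.4222, 0.0757, 0.1716]
eef_rot: [0.0, 0.982, 0.188, 0.0]
force: [-0.3, -0.1, 0.3]
finger_gap: 0.0005
grip_force: 0.0
rho 0.1252 lat -0.0003 z 0.1716 x az 21.7 F [-0.3 -0.1  0.3] Frad 0.3 t 24.125 gap 0.0005022560990386752 [ 0.09  0.11  1.93 -0.    1.1   1.28]
```

```bash
python3 -m jog '[{"tx":0.006,"ty":0,"tz":0.001,"turn":0},{"tx":0.011,"ty":0,"tz":0.001,"turn":0},{"tx":0.015,"ty":0,"tz":0.001,"turn":0},{"tx":0.018,"ty":0,"tz":0.001,"turn":0},{"tx":0.020,"ty":0,"tz":0.001,"turn":0}]'; python3 rel.py -158.4;python3 -m jog '[{"tx":0.005,"ty":0,"tz":0,"turn":0},{"tx":0.0095,"ty":0,"tz":0,"turn":0},{"tx":0.0125,"ty":0,"tz":0,"turn":0},{"tx":0.0152,"ty":0,"tz":0,"turn":0},{"tx":0.018,"ty":0,"tz":0,"turn":0},{"tx":0.0208,"ty":0,"tz":0,"turn":0}]'; python3 rel.py -158.4
```

```text
time: 24.75
ee_pos: [0.44, 0.0828, 0.1697]
eef_rot: [0.0, 0.982, 0.188, -0.001]
force: [-8.2, -4.3, 1.0]
finger_gap: 0.0002
grip_force: 4.2
rho 0.1062 lat -0.0004 z 0.1697 x az 21.7 F [-8.2 -4.3  1. ] Frad 9.2 t 24.75 gap 0.00017594250620163243 [ 0.1   0.16  1.88 -0.    1.1   1.3 ]
time: 25.5
ee_pos: [0.4593, 0.0904, 0.17]
eef_rot: [0.0, 0.982, 0.188, -0.001]
force: [-6.3, -2.6, 3.9]
finger_gap: -0.0002
grip_force: 4.0
rho 0.0854 lat -0.0003 z 0.1700 x az 21.6 F [-6.3 -2.6  3.9] Frad 6.8 t 25.5 gap -0.00015403866222070395 [ 0.12  0.2   1.83 -0.    1.11  1.31]
```

```bash
 python3 -m jog '[{"tx":0.003,"ty":0,"tz":0.001,"turn":0},{"tx":0.0055,"ty":0,"tz":0.0017,"turn":0},{"tx":0.008,"ty":0,"tz":0.003,"turn":0},{"tx":0.0106,"ty":0,"tz":0.0047,"turn":0}]'; python3 rel.py -158.4
```

```text
time: 26.0
ee_pos: [0.4694, 0.0944, 0.1655]
eef_rot: [0.0, 0.982, 0.188, -0.0]
force: [-5.0, -1.2, 7.5]
finger_gap: -0.0
grip_force: 4.1
rho 0.0745 lat -0.0003 z 0.1655 x az 21.6 F [-5.  -1.2  7.5] Frad 5.0 t 26.0 gap -4.865391925339675e-05 [ 0.12  0.23  1.81 -0.    1.1   1.32]
```

```bash
python3 -m jog '[{"tx":0.0025,"ty":0,"tz":0.0018,"turn":0},{"tx":0.0047,"ty":0,"tz":0.0038,"turn":0},{"tx":0.007,"ty":0,"tz":0.006,"turn":0},{"tx":0.009,"ty":0,"tz":0.008,"turn":0},{"tx":0.011,"ty":0,"tz":0.0105,"turn":0},{"tx":0.013,"ty":0,"tz":0.0129,"turn":0},{"tx":0.0147,"ty":0,"tz":0.0155,"turn":0},{"tx":0.0162,"ty":0,"tz":0.0182,"turn":0}]'; python3 rel.py -158.4; python3 -m jog '[{"tx":0.0013,"ty":0,"tz":0.003,"turn":0},{"tx":0.0024,"ty":0,"tz":0.0055,"turn":0},{"tx":0.0033,"ty":0,"tz":0.008,"turn":0},{"tx":0.004,"ty":0,"tz":0.0105,"turn":0},{"tx":0.0045,"ty":0,"tz":0.0125,"turn":0},{"tx":0.0048,"ty":0,"tz":0.0145,"turn":0},{"tx":0.0048,"ty":0,"tz":0.0145,"turn":0}]'; python3 rel.py -158.4
```

```text
time: 27.0
ee_pos: [0.4855, 0.1007, 0.1482]
eef_rot: [-0.0, 0.982, 0.188, 0.001]
force: [-0.1, 0.7, 9.5]
finger_gap: -0.0002
grip_force: 4.5
rho 0.0572 lat -0.0003 z 0.1482 x az 21.6 F [-0.1  0.7  9.5] Frad -0.1 t 27.0 gap -0.00023125227871127174 [0.13 0.29 1.78 0.   1.07 1.32]
time: 27.88
ee_pos: [0.49, 0.1025, 0.1336]
eef_rot: [-0.0, 0.982, 0.188, 0.001]
force: [1.8, 2.8, 8.6]
finger_gap: 0.0
grip_force: 4.2
rho 0.0523 lat -0.0003 z 0.1336 x az 21.6 F [1.8 2.8 8.6] Frad -2.7 t 27.875 gap 3.128943838913672e-05 [0.13 0.32 1.78 0.   1.04 1.33]
```

```bash
python3 -m jog '[{"tx":0,"ty":0,"tz":0.001,"turn":0},{"tx":0,"ty":0,"tz":0.002,"turn":0},{"tx":0,"ty":0,"tz":0.0025,"turn":0},{"tx":0,"ty":0,"tz":0.0025,"turn":0}]'; python3 rel.py -158.4;python3 -m jog '[{"tx":0,"ty":0,"tz":0.0008,"turn":0},{"tx":0,"ty":0,"tz":0.0008,"turn":0}]'; python3 rel.py -158.4;  python3 -m jog '[{"tx":0,"ty":0,"tz":-0.02,"turn":0},{"tx":0,"ty":0,"tz":-0.05,"turn":0},{"tx":-0.02,"ty":0,"tz":-0.08,"turn":0},{"tx":-0.06,"ty":0,"tz":-0.1,"turn":0},{"tx":-0.075,"ty":0,"tz":-0.1,"turn":0},{"tx":-0.075,"ty":0,"tz":-0.1,"turn":0},{"tx":-0.075,"ty":0,"tz":-0.1,"turn":0}]'; python3 clip.py
```

```text
time: 28.38
ee_pos: [0.4901, 0.1025, 0.1315]
eef_rot: [-0.0, 0.982, 0.188, 0.002]
force: [-1.0, 1.3, 11.8]
finger_gap: 0.0003
grip_force: 6.2
rho 0.0522 lat -0.0003 z 0.1315 x az 21.6 F [-1.   1.3 11.8] Frad 0.4 t 28.375 gap 0.00033508765405027723 [0.13 0.32 1.78 0.   1.04 1.33]
time: 28.62
ee_pos: [0.4901, 0.1025, 0.1308]
eef_rot: [-0.0, 0.982, 0.188, 0.002]
force: [-1.0, 1.7, 14.9]
finger_gap: -0.0002
grip_force: 7.1
rho 0.0522 lat -0.0003 z 0.1308 x az 21.6 F [-1.   1.7 14.9] Frad 0.3 t 28.625 gap -0.00022557258312528328 [0.13 0.32 1.78 0.   1.04 1.33]
time: 29.5
ee_pos: [0.4199, 0.0747, 0.2287]
eef_rot: [-0.0, 0.982, 0.188, -0.0]
force: [1.4, -1.0, 0.3]
finger_gap: 0.0001
grip_force: 0.0
[0.41991364 0.0747395  0.22870384] [ 1.4 -1.   0.3]
a 1705 z 0.1218 slope -0.012 -> angle 1.559 z@45 0.1220 z@70 0.1216
b 878 z 0.1219 slope -0.009 -> angle 1.562 z@45 0.1220 z@70 0.1218
c 876 z 0.1219 slope -0.013 -> angle 1.558 z@45 0.1220 z@70 0.1217
```

All three clips lie flat at z = 0.122 and the robot is clear, so I'm handing in.

```bash
python3 -c "
from station import ctrl
print(ctrl.sign_off())"
```

```text
the job is handed in; nothing more can be done
None
```

The job is handed in at about 29.5 s: the lid measured level and centred on the rim before folding, and all three clips now measure flat (about 1.56 rad or more), with pushes of about 19 N at most in the readings I took; no verdict came back.

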